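Lever open the sterile instrument case

TASK

Pick up the flat lever, slip its blade into the slot under the front lip of the closed steel instrument case, and pry the lid up and over with the blade until it stands open by itself, leaning back past upright. Then set the lever down flat inside the shallow steel tray without dropping it. The case is sterile: touch the case and its lid with the lever only, never with the gripper or arm, and leave the spray bottle, the carton and the bowl where they are.

Things in the scene. Friction and masses are not known exactly. Their poses are not given: they have to be found in the camera images.
- lever: Flat lever, 185 mm long, loose, lying on the table. Black handle 105 mm long (x -95 to +10 mm), 18 mm wide (y), 22 mm tall (z); steel blade 24 mm wide, 3 mm thick, on to x = +90 mm, mid-plane 11 mm above the underside. Origin on the underside, x towards the blade tip, z up. About 0.16 kg.
- lever_tip (a point): Middle of the lever's blade tip (x +90 mm, 11 mm above its underside).
- lever_grip (a point): Good grip point on the lever's handle, near its centre of mass: 102 mm behind the tip, 11 mm above the underside. Grip across the 18 mm width.
- lever_end (a point): Rear end of the lever's handle (x -95 mm), 11 mm above the underside.
- case: Steel instrument case, fixed to the table, body 100 mm deep (x) by 170 mm wide (y) by 52 mm high, closed by a flat lid 5 mm thick (top at 57 mm). Origin under the centre of the box; its front, with the slot, faces -x; +x is the hinge side.
- slot (a point): Middle of the prying slot's mouth, at the case's front (x -66 mm, height 46.5 mm). The slot is 110 mm wide, 11 mm high, 16 mm deep to the front wall, open to the front; below it a fixed dark ledge (top at 41 mm, reaching out to x = -80 mm), above it the lid's lip (underside at 52 mm, reaching out to x = -66 mm).
- lid_lip (a point): Middle of the lower front edge of the lid's lip; moves with the lid. 119 mm from the hinge axis.
- lid_hinge (a point): Middle of the lid's hinge axis, at the case's back (x +53 mm, height 52 mm); the axis runs along the case's y. Fixed.
- lid (a joint): Lid angle in rad: 0 closed, 1.57 upright, 1.95 leaning back on its stop. It takes about 1.5 N at the lip to lift; let go before upright it falls shut. The underside of the lid is flat.
- tray: Shallow rectangular steel tray, open above, 240 mm long (x) by 150 mm wide (y) by 22 mm high, walls and floor 4 mm, loose, 0.7 kg. Origin under its centre.
- spray: White spray bottle with a yellow collar and trigger, 200 mm high, 72 mm across. Origin under its centre. Bystander.
- carton: White and red carton 75 x 120 x 60 mm. Origin under its centre. Bystander.
- bowl: Round steel bowl, 100 mm across, 40 mm high. Origin under its centre. Bystander.
Things that resemble listed ones, but are neither listed nor needed, are in the scene too. What is shaped like the case but green, purple or red is not meant.

How it is judged:
On the way, in this order (a step that is already met when the one before it is completed fails the run):
1. the blade of the lever lifts the lid off its seat (lid past 0.2 rad, lever pressing on the case or lid, lever held) (value of joint lid above 0.2 rad and contact force between lever and case above 0.2 N and contact force between the fingers and lever above 1 N), for 0.1 s.
2. the lid is over past upright (1.6 rad) (value of joint lid above 1.6 rad), for 0.1 s.
3. the lever, still held, is down inside the tray (x of lever_tip in the frame of tray between -0.116 and 0.116 m and y of lever_tip in the frame of tray between -0.071 and 0.071 m and z of each of lever_tip, lever_end in the frame of tray below 0.032 m and x of lever_end in the frame of tray between -0.116 and 0.116 m and y of lever_end in the frame of tray between -0.071 and 0.071 m and contact force between the fingers and lever above 0.5 N), for 0.05 s.
At the end, for the whole second after the job is handed in: The lid stands open by itself past upright (more than 1.6 rad), and the lever lies flat (within 0.2 rad) and still, wholly inside the level tray on its floor (tip and handle end within the walls and less than 32 mm above the tray's underside) (value of joint lid above 1.6 rad and linear speed of lever below 0.02 m/s and angle between lever's own z axis and vertical below 0.2 rad and x of lever_tip in the frame of tray between -0.116 and 0.116 m and y of lever_tip in the frame of tray between -0.071 and 0.071 m and z of each of lever_tip, lever_end in the frame of tray below 0.032 m and x of lever_end in the frame of tray between -0.116 and 0.116 m and y of lever_end in the frame of tray between -0.071 and 0.071 m and angle between tray's own z axis and vertical below 0.1 rad); the robot touches nothing.
It fails at once if the gripper or arm touches the case or its lid (contact force between any of the fingers, the arm and case above 1 N).
It fails at once if a bystander (spray bottle, carton, bowl) is moved more than 30 mm (distance of any of spray, carton, bowl from where it was at the start of the episode above 0.03 m).
It also fails if it takes over 69 s, if anything falls off the work surface, if the arm or the gripper's body presses on something with over 40 N, if the wrist force passes 120 N, or if a joint passes its speed limit or range.

ROBOT

A 6-joint arm with a two-finger parallel gripper is mounted at the origin on the work surface. World frame = base frame: x ahead of the robot, y to its left, z up, the work surface at z = 0. Lengths are in m, angles in rad, forces in N, time in s.
With the tool pointing down it reaches from about 0.275 to 0.825 m from the base axis. Payload 5.2 kg.
Tool frame: the origin (TCP) lies at the centre of the arm's flange, where the gripper is bolted on; the fingertips stand 186 mm ahead of it and the grasp point (between the pads) lies 167 mm ahead of it; z points along the fingers, y is the line along which they close (so a half turn about z gives the same grasp; the last joint's range is limited). The gripper opens to 93 mm and grips with 3 to 60 N. Pads are 15 mm wide; open, the fingers measure 128 mm over their backs; the gripper's body (75 mm by 188 mm) begins 65 mm behind the grasp point.
Start: joints at [1.131, 0.259, 1.535, -0, 1.348, -0.203], TCP at [0.129, 0.535, 0.405] pointing down, gripper open.
Joint ranges: [-3.14, 3.14], [-0.91, 2.08], [0.19, 2.58], [-1.22, 4.36], [0.22, 2.71], [-3.12, 3.12]. Speed limits (rad/s): [2.57, 2.57, 3.14, 3.14, 3.14, 3.14].

INTERFACE

Orientations are given as a unit quaternion [x, y, z, w].
In Python, from bench import bot gives the robot as it stands. Calls block until the motion is done:
- bot.goto(position, orientation): joint-space move of the TCP to a pose.
- bot.movel(position, speed=0.15, frame=None): straight line of the TCP; frame=None keeps the orientation; speed is the mean speed in m/s.
- bot.set_joints(angles): joint-space move.
- bot.grip(opening, grasp_force=None): opening from 0.0 (shut) to 1.0 (fully open); grasp_force is the grip in N (None keeps the last); returns when the fingers have stopped.
- bot.pause(seconds).
- bot.inverse_kinematics(position, orientation): joint angles nearest the present ones, or None.
- bot.state(): the state.
- bot.snapshot(name): name is "side" or "top" or "wrist"; returns the picture (420x560x3 uint8, red, green, blue); there is no depth.
- bot.camera_params(name): a dict with "camera_matrix" (3x3 intrinsics, pixels), "rvec" (rotation vector, rad) and "tvec" (3), from world to camera coordinates, as OpenCV has them. Camera axes: x right, y down, z forward; pixel columns grow to the right and rows downward; lengths in m; the calibration is good to about 2 mm. The wrist camera is an equidistant fisheye: a pixel r from the principal point sees the ray r / f radians off the axis. A picture is of the moment at which its call begins: read the wrist's pose just before it. camera_params takes no time and is no camera call; for the wrist camera it gives the pose at the moment of the call.
A pose or a line that the arm cannot do raises bot.IKError and nothing moves.
- bot.finish_job(): hands the job in; it is judged then, once.
Trained networks look in the newest picture that a camera, given by its name, has taken for a name from the list of things; names that differ only in an ending like _2 or _b are one class to them, and where a whole thing is asked for, a point or a joint stands for the part that bears it (a point fixed in the world has none). Each returns a list of dicts, best first, with "conf" (0 to 1); they miss things now and then, are a little off and sometimes report something else, mostly with a low value. They report only what shows in the picture. A call takes as long as a camera call. They do not tell look-alikes from the thing itself.
- bot.regions_of(name, camera): "region" (420x560 bool, what is visible of it) and "box" ([left, top, right, bottom] in pixels, round what is visible of it).
The state is a dict: "clock": time; "joint_positions": joint angles; "qvel": joint speeds; "joint_torque": joint torques, N m; "eef_pos": TCP position; "tcp_rot": TCP orientation; "contact_force": force on the tool from outside, world axes, zero at the start; "ft_torque": the same for the moment, N m; "finger_gap": opening from 0.0 (shut) to 1.0 (fully open); "gripper_force": force on a finger pad.
Only numpy, scipy, OpenCV 4.12 (cv2) and the standard library are available. Lean on these libraries where they do the work, as an engineer would, in place of code of your own. Each camera call takes 0.05 s, during which the arm holds its last target. There are 200 camera calls.

## Working session

There is one attempt and no reset: what is moved stays moved. The work goes in short steps, each a Python script; the robot and the scene stay as the last script left them, time stands still between calls to the robot, and variables do not carry over. Pictures are saved under pics/ and viewed, at most 10 in all, crops included, and the job is handed in when it is done.

```bash
mkdir -p pics; ls
cat > h.py <<'E'
import numpy as np, cv2
from bench import bot
def shot(c,n):
    im=bot.snapshot(c); cv2.imwrite(f'pics/{n}.png',im[:,:,::-1]); return im
def cam(c):
    p=bot.camera_params(c); return np.array(p['camera_matrix']),cv2.Rodrigues(np.array(p['rvec'],float))[0],np.array(p['tvec'],float).ravel()
def ray(P,uv,fish=False):
    K,R,t=P; d=np.linalg.inv(K)@[uv[0],uv[1],1]
    if fish:
        r=np.hypot(d[0],d[1]); d=np.array([*(d[:2]/r*np.sin(r)),np.cos(r)])
    d=R.T@d; return -R.T@t,d/np.linalg.norm(d)
def atz(P,uv,z,fish=False):
    o,d=ray(P,uv,fish); return o+d*(z-o[2])/d[2]
def tri(rs):
    A=sum(np.eye(3)-np.outer(d,d) for o,d in rs); b=sum((np.eye(3)-np.outer(d,d))@o for o,d in rs)
    return np.linalg.solve(A,b)
def proj(P,X,fish=False):
    K,R,t=P; c=R@np.asarray(X)+t
    if fish:
        th=np.arctan2(np.hypot(c[0],c[1]),c[2]); c=np.array([*(c[:2]/np.hypot(c[0],c[1])*th),1])
    q=K@c; return q[:2]/q[2]
E
python3 - <<'E'
from h import *
print(bot.state())
for c in ['top','side','wrist']:
    im=shot(c,c+'0'); print(c,bot.camera_params(c))
    for n in ['lever','case','tray','spray','carton','bowl']:
        print(c,n,[(round(r['conf'],2),r['box'],np.round(np.argwhere(r['region']).mean(0)[::-1],1)) for r in bot.regions_of(n,c)])
a=np.hstack([cv2.imread('pics/top0.png'),cv2.imread('pics/side0.png')])
E
```

```text
pics
{'clock': 0.0, 'joint_positions': array([ 1.13119394e+00,  2.59309430e-01,  1.53608375e+00, -1.17588032e-05,
        1.34798171e+00, -2.02786994e-01]), 'qvel': array([ 0.00317524,  0.00072116, -0.00010162,  0.00033334,  0.00058837,
        0.00101278]), 'joint_torque': array([-8.42521022e-04, -4.37319052e+01, -2.84004378e+01,  7.17847981e-02,
        4.13440028e-02, -1.19506990e-04]), 'eef_pos': array([0.12891162, 0.53445397, 0.40393521]), 'tcp_rot': array([ 1.18129864e-01,  9.92997755e-01, -8.47357973e-04, -2.75887518e-04]), 'contact_force': array([-0.23937406,  0.08567163,  0.50378881]), 'ft_torque': array([0.00016875, 0.0496823 , 0.04603933]), 'gripper_force': 0.0, 'finger_gap': 1.0007627349290609}
top {'camera_matrix': array([[525.56769422,   0.        , 274.03779167],
       [  0.        , 525.56769422, 210.76866931],
       [  0.        ,   0.        ,   1.        ]]), 'rvec': array([ 2.19368387, -2.18590548,  0.09290793]), 'tvec': array([0.02371386, 0.50173706, 1.66905288])}
top lever [(0.89, [369.7, 185.2, 395.0, 246.1], array([379.8, 213.7]))]
top case [(0.89, [411.9, 1
[... 1325 characters left out ...]
7, [218.9, 124.5, 239.1, 175.3], array([226.6, 149.3]))]
side spray [(0.8, [219.4, 125.4, 239.7, 176.9], array([226.8, 149.3]))]
side carton [(0.64, [171.8, 251.4, 204.7, 298.1], array([187.7, 273.2]))]
side bowl []
wrist {'camera_matrix': array([[325.1922621,   0.       , 279.2134704],
       [  0.       , 325.1922621, 204.76337  ],
       [  0.       ,   0.       ,   1.       ]]), 'rvec': array([-2.28285831, -1.79819112, -0.25880928]), 'tvec': array([-0.54920517, -0.03342296,  0.39136406])}
wrist lever []
wrist case [(0.75, [80.9, 218.0, 225.6, 304.6], array([155., 257.]))]
wrist tray [(0.61, [153.1, 352.6, 248.7, 388.5], array([202.3, 368.1]))]
wrist spray []
wrist carton []
wrist bowl []
```

Run:
```python
import cv2
a=cv2.imread('pics/top0.png')[90:345,50:480]; cv2.imwrite('pics/top0c.png',cv2.resize(a,(800,474),interpolation=cv2.INTER_CUBIC))
a=cv2.imread('pics/side0.png')[110:410,160:400]; cv2.imwrite('pics/side0c.png',cv2.resize(a,(480,600),interpolation=cv2.INTER_CUBIC))
```

```text
(no output)
```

View pics/top0c.png

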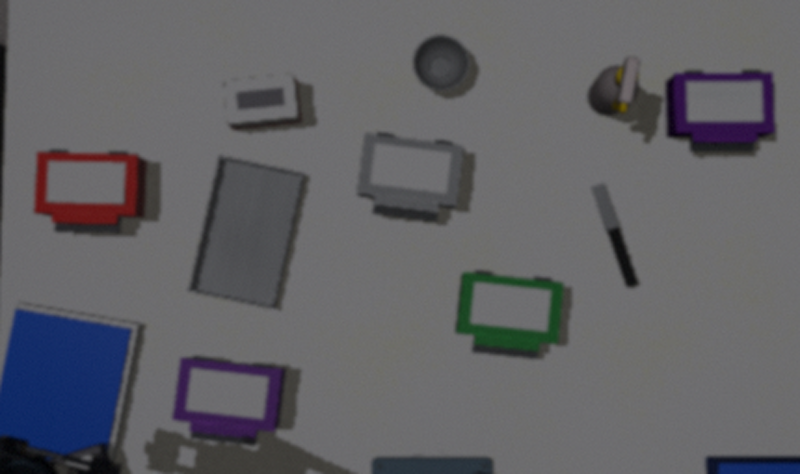

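View pics/side0c.png

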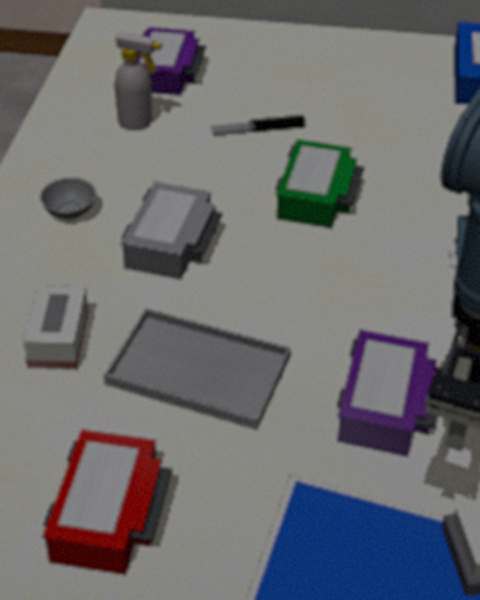

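The meant case is the grey steel one, at top pixel about (270,184) and side pixel about (244,224). The red (98,191), green (324,258) and purple (173,304; 437,148) ones are look-alikes. The lever is at (380,214), blade pointing away from the robot, and the tray is at (183,214). Next I'll move the wrist camera over the case, the tray and the lever for a closer measurement.

```bash
cat >> h.py <<'E'
from scipy.spatial.transform import Rotation as Ro
def down(psi,flip=False):
    y=np.array([-np.sin(psi),np.cos(psi),0])*(-1 if flip else 1); z=np.array([0,0,-1.]); x=np.cross(y,z)
    return Ro.from_matrix(np.c_[x,y,z]).as_quat()
E
python3 - <<'E'
from h import *
T=cam('top'); S=cam('side')
print('case',atz(T,(270,181),.057)); print('case tri',tri([ray(T,(270,181)),ray(S,(244,220))]))
print('tray',tri([ray(T,(182.7,214.2)),ray(S,(258.5,293.2))])); print('lever',tri([ray(T,(380.5,214.5)),ray(S,(289.7,171.7))]))
for n,uv,z in [('spray',(380,140),.1),('carton',(190,144),.06),('bowl',(287,123),.03),('levertip',(371,190),.011),('leverend',(390,243),.011)]: print(n,atz(T,uv,z))
W=cam('wrist'); s=bot.state(); o=-W[1].T@W[2]; print('cam in tool',Ro.from_quat(s['tcp_rot']).inv().apply(o-s['eef_pos']), 'axis in tool',Ro.from_quat(s['tcp_rot']).inv().apply(W[1][2]))
def look(p,psi,n):
    bot.goto(p,down(psi)); bot.pause(.3); P=cam('wrist'); shot('wrist',n); np.savez(f'pics/{n}.npz',K=P[0],R=P[1],t=P[2]); print(n,bot.state()['clock'],bot.state()['eef_pos'])
    for c in ['case','tray','lever']:
        for r in bot.regions_of(c,'wrist'):
            print(c,round(r['conf'],2),r['box'],np.round(cv2.minAreaRect(np.argwhere(r['region'])[:,::-1].astype(np.float32)),1) if 0 else np.round(cv2.boxPoints(cv2.minAreaRect(np.argwhere(r['region'])[:,::-1].astype(np.float32))),0).tolist())
c=atz(T,(270,181),.057); l=atz(T,(380.5,214.5),.011)
look([c[0]-.13,c[1]+.10,.40],-.1,'w1')
look([c[0]-.13,c[1]-.05,.40],-.1,'w2')
E
```

```text
case [0.5927508  0.03895667 0.057     ]
case tri [0.59193842 0.03870595 0.04916143]
tray [0.49009285 0.31955834 0.00831924]
lever [ 0.48671396 -0.31800233  0.01509753]
spray [ 0.71637634 -0.30053819  0.1       ]
carton [0.70867479 0.29170351 0.06      ]
bowl [ 0.78504364 -0.01532804  0.03      ]
levertip [ 0.57091054 -0.28860698  0.011     ]
leverend [ 0.39966503 -0.3481089   0.011     ]
cam in tool [ 0.07841496 -0.00086252  0.01978621] axis in tool [-2.81854227e-01  1.83573683e-04  9.59457222e-01]
w1 3.275 [0.46265769 0.13935394 0.40000149]
case 0.71 [0.2, 59.4, 128.4, 178.6] [[-3.0, 62.0], [123.0, 56.0], [128.0, 171.0], [3.0, 177.0]]
case 0.6 [138.0, 227.8, 278.7, 342.8] [[132.0, 334.0], [138.0, 228.0], [280.0, 235.0], [275.0, 341.0]]
case 0.59 [365.3, 0.0, 504.6, 20.7] [[365.0, 0.0], [501.0, 0.0], [501.0, 22.0], [365.0, 22.0]]
tray 0.65 [353.8, 80.4, 494.5, 281.9] [[350.0, 273.0], [382.0, 79.0], [495.0, 97.0], [463.0, 292.0]]
tray 0.45 [137.2, 230.6, 281.0, 342.2] [[131.0, 333.0], [138.0, 226.0], [281.0, 235.0], [274.0, 341.0]]
lever 0.7 [1.1, 206.0, 25.9, 267.8] [[-12.0, 211.0], [1.0, 206.0], [27.0, 264.0], [14.0, 270.0]]
w2 4.425 [ 0.46279255 -0.01006918  0.40000228]
case 0.84 [465.9, 0.0, 556.9, 35.2] [[464.0, 0.0], [559.0, 0.0], [559.0, 36.0], [464.0, 36.0]]
case 0.65 [83.9, 27.8, 244.8, 161.7] [[84.0, 31.0], [240.0, 27.0], [243.0, 156.0], [87.0, 160.0]]
case 0.61 [257.7, 217.2, 408.2, 310.9] [[257.0, 307.0], [258.0, 218.0], [407.0, 221.0], [405.0, 310.0]]
tray 0.75 [450.8, 84.4, 559.2, 261.9] [[450.0, 257.0], [486.0, 81.0], [570.0, 98.0], [534.0, 274.0]]
lever 0.96 [30.9, 160.8, 97.6, 267.8] [[28.0, 166.0], [44.0, 158.0], [99.0, 268.0], [83.0, 276.0]]
```

Run:
```python
from h import *
def look(p,psi,n):
    bot.goto(p,down(psi)); bot.pause(.3); P=cam('wrist'); shot('wrist',n); np.savez(f'pics/{n}.npz',K=P[0],R=P[1],t=P[2]); print(n,bot.state()['clock'],bot.state()['eef_pos'])
look([.487-.11,-.36,.36],.33,'w3')
look([.487-.11,-.24,.36],.33,'w4')
a=cv2.imread('pics/w1.png')[200:360,110:300];b=cv2.imread('pics/w2.png')[190:350,240:430]
f=lambda x:cv2.resize(cv2.convertScaleAbs(x,alpha=1.6),(400,337),interpolation=cv2.INTER_CUBIC)
c=cv2.hconcat([f(a),f(b)]);cv2.imwrite('pics/case12.png',c)
for n in 'w3','w4':
    pass
a=cv2.imread('pics/w3.png');b=cv2.imread('pics/w4.png')
f=lambda x:cv2.resize(cv2.convertScaleAbs(x,alpha=1.6),(400,300))
cv2.imwrite('pics/lev34.png',cv2.hconcat([f(a),f(b)]))
```

```text
w3 6.2833 [ 0.37737356 -0.35950825  0.36014957]
w4 7.1833 [ 0.37700688 -0.24082912  0.35982883]
```

View pics/case12.png

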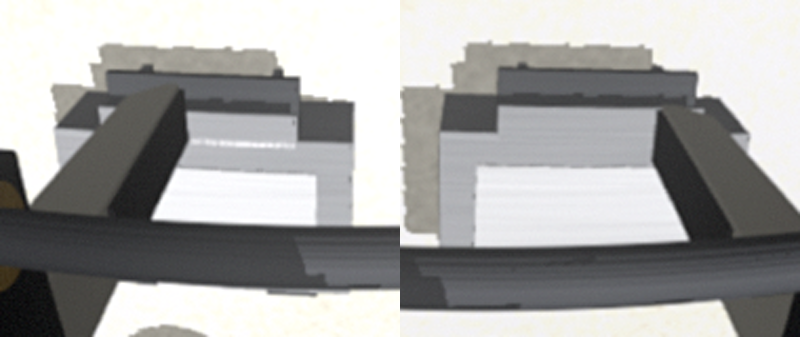

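View pics/lev34.png

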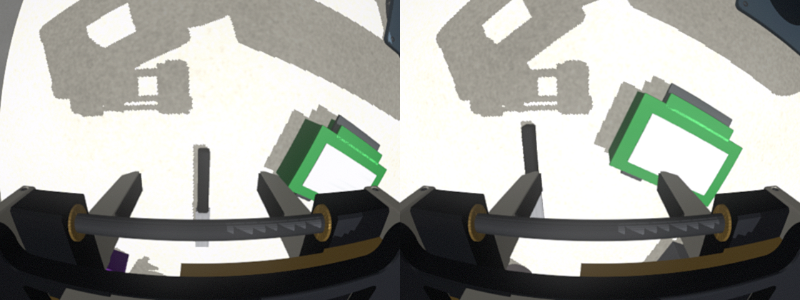

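The wrist views show the grey case with its slot ledge, corners at about (287,222)/(381,224) in w2 and (161,234)/(252,238) in w1. The lever handle runs from (284,206) to (284,295) in w3.

Run:
```python
from h import *
def ld(n): d=np.load(f'pics/{n}.npz'); return d['K'],d['R'],d['t']
A,B,C,D=[ld('w%d'%i) for i in (1,2,3,4)]
a=lambda u,v:(110+u/2.105,200+v/2.105); b=lambda u,v:(240+(u-400)/2.105,190+v/2.105)
for n,p,q in [('ledge-L',a(107,71),b(498,68)),('ledge-R',a(298,79),b(697,72)),('label R?',a(316,176),None),('labelL',None,b(476,166))]:
    rs=[ray(P,x,True) for P,x in ((A,p),(B,q)) if x]
    if len(rs)==2: print(n,tri(rs))
    for P,x in ((A,p),(B,q)):
        if x: print('  z.041',atz(P,x,.041,True).round(4),'z.057',atz(P,x,.057,True).round(4))
for n,P,x in [('lid front L',B,b(440,131)),('lid/lip L',B,b(498,133)),('lip L',B,b(498,107)),('lid front R',A,a(354,142)),('lid/lipR',A,a(298,142)),('lip R',A,a(298,112))]: print(n,atz(P,x,.057,True).round(4))
# lever: dark handle mask
for n,P,(x0,y0,x1,y1) in [('w3',C,(255,190,315,300)),('w4',D,(160,160,205,250))]:
    g=cv2.cvtColor(cv2.imread(f'pics/{n}.png'),cv2.COLOR_BGR2GRAY); m=np.zeros_like(g); m[y0:y1,x0:x1]=g[y0:y1,x0:x1]<45
    k,l,s,_=cv2.connectedComponentsWithStats(m); i=1+np.argmax(s[1:,4]); pts=np.argwhere(l==i)[:,::-1].astype(np.float32)
    bx=cv2.boxPoints(cv2.minAreaRect(pts)); print(n,s[i],bx.round(1).tolist()); print(np.array([atz(P,q,.022,True) for q in bx]).round(4))
```

```text
ledge-L [ 0.50607723 -0.0066529   0.03757186]
  z.041 [ 0.5051 -0.0052  0.041 ] z.057 [0.4994 0.002  0.057 ]
  z.041 [ 0.5046 -0.0066  0.041 ] z.057 [ 0.499  -0.0064  0.057 ]
ledge-R [0.51892497 0.1016305  0.03989701]
  z.041 [0.5188 0.1018 0.041 ] z.057 [0.5124 0.1039 0.057 ]
  z.041 [0.5182 0.1013 0.041 ] z.057 [0.5119 0.0963 0.057 ]
  z.041 [0.5792 0.1041 0.041 ] z.057 [0.57   0.1061 0.057 ]
  z.041 [ 0.5612 -0.024   0.041 ] z.057 [ 0.5528 -0.023   0.057 ]
lid front L [ 0.5306 -0.0395  0.057 ]
lid/lip L [ 0.5347 -0.0097  0.057 ]
lip L [ 0.52   -0.0084  0.057 ]
lid front R [0.5511 0.1287 0.057 ]
lid/lipR [0.5484 0.0992 0.057 ]
lip R [0.5309 0.1015 0.057 ]
w3 [276 208  17  89 895] [[275.8999938964844, 295.8999938964844], [278.1000061035156, 207.6999969482422], [292.29998779296875, 208.10000610351562], [290.1000061035156, 296.29998779296875]]
[[ 0.4958 -0.3236  0.022 ]
 [ 0.395  -0.3555  0.022 ]
 [ 0.3906 -0.3415  0.022 ]
 [ 0.4909 -0.3079  0.022 ]]
w4 [ 171  175   22   68 1113] [[170.10000610351562, 175.39999389648438], [187.89999389648438, 174.10000610351562], [192.6999969482422, 240.89999389648438], [174.89999389648438, 242.1999969482422]]
[[ 0.3976 -0.354   0.022 ]
 [ 0.3903 -0.3358  0.022 ]
 [ 0.46   -0.3126  0.022 ]
 [ 0.4686 -0.3316  0.022 ]]
```

Measured case centre is (0.591, 0.039) with yaw -0.118. Three features agree, the ledge height triangulates to about 0.039 and its width to 109 mm, both as expected. The lever grip point is (0.472, -0.321) with yaw 0.315, and the handle length of 106 mm matches. Picking it up now.

```bash
cat >> h.py <<'E'
CC=np.array([.5909,.0387]); CY=-.118
def case_w(x,y,z): return np.array([CC[0]+x*np.cos(CY)-y*np.sin(CY),CC[1]+x*np.sin(CY)+y*np.cos(CY),z])
def st(): s=bot.state(); return round(s['clock'],2),s['eef_pos'].round(4),s['contact_force'].round(2),s['ft_torque'].round(3),round(s['finger_gap'],3),round(s['gripper_force'],1)
TIP=.102; DZ=.177
def tip(x,z,speed=.06,y=0): bot.movel(case_w(x-TIP,y,z+DZ),speed=speed)  # blade tip to case x,z
E
python3 - <<'E'
from h import *
g=[.4719,-.3210]
bot.grip(.5)
bot.goto([*g,.25],down(.315)); bot.movel([*g,.188],speed=.08); bot.pause(.2); print(st())
bot.grip(0,60); bot.pause(.2); print(st())
bot.movel([*g,.33],speed=.12); print(st())
bot.goto(case_w(-.11-TIP,0,.33),down(CY)); print(st())
tip(-.11,.0465,.12); bot.pause(.2); print(st())
for c in('top','side','wrist'): shot(c,c+'5'); 
for c in('top','side'):
  P=cam(c)
  for r in bot.regions_of('lever',c): print(c,round(r['conf'],2),np.round(r['box'],1))
  for n,q in (('tip',(-.11,0,.0465)),('end',(-.295,0,.0465)),('slot',(-.066,0,.0465))): print(n,proj(P,case_w(*q)).round(1))
f=lambda n,x,y,w,h:cv2.resize(cv2.convertScaleAbs(cv2.imread(f'pics/{n}5.png')[y:y+h,x:x+w],alpha=1.6),(400,400),interpolation=cv2.INTER_CUBIC)
cv2.imwrite('pics/c5.png',cv2.hconcat([f('top',210,150,110,110),f('side',200,170,110,110)]))
E
```

```text
(9.92, array([ 0.4721, -0.3212,  0.1885]), array([-0.18, -0.29, -0.53]), array([ 0.025,  0.058, -0.032]), 0.504, 0.0)
(10.69, array([ 0.4719, -0.321 ,  0.188 ]), array([-0.86, -0.23,  0.37]), array([0.018, 0.05 , 0.025]), 0.193, 60.0)
(12.03, array([ 0.4717, -0.3208,  0.3291]), array([-0.36, -0.48, -1.79]), array([ 0.092, -0.006, -0.026]), 0.187, 60.0)
(13.49, array([0.381 , 0.0632, 0.3301]), array([-0.05, -0.32, -1.15]), array([-0.005, -0.022,  0.034]), 0.187, 60.0)
(14.73, array([0.3806, 0.0636, 0.2241]), array([-1.05,  0.22, -0.82]), array([ 0.07 , -0.023,  0.034]), 0.191, 60.0)
top 0.46 [258.8 210.8 272.1 276.1]
tip [265.8 216.4]
end [258.6 275. ]
slot [267.5 202.6]
side 0.85 [272.1 223.7 325.3 234.1]
tip [275.2 226.3]
end [329.9 236.4]
slot [262.5 224. ]
```

View pics/c5.png

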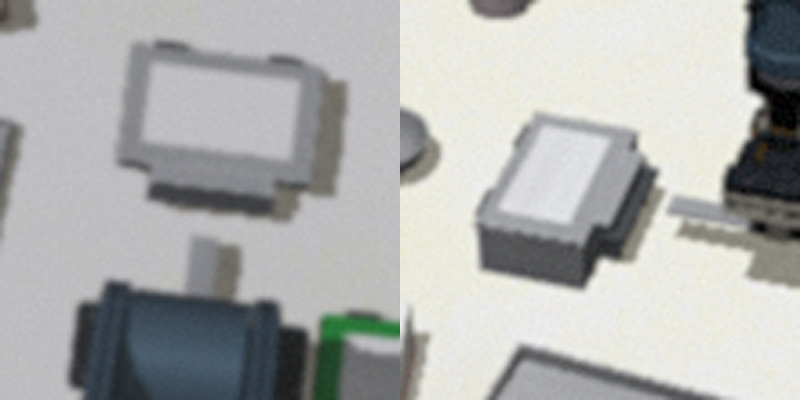

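The top and side pictures show the blade tip at (266,215) and (274,227), within 1 px of the prediction. It points straight at the slot. Next I insert it and start prying.

```bash
cat >> h.py <<'E'
def arc(th,r,speed=.06): tip(.053-r*np.cos(th),.052+r*np.sin(th)-.0015*np.cos(th),speed)
E
python3 - <<'E'
from h import *
tip(-.075,.0465,.06); print(st())
tip(-.055,.0465,.03); print(st())
for th,r in [(.0,.108),(.1,.107),(.2,.106),(.3,.105)]:
    arc(th,r,.05); print(th,st())
bot.pause(.2); print(st())
for c in('top','side'): shot(c,c+'6'); 
f=lambda n,x,y,w,h:cv2.resize(cv2.convertScaleAbs(cv2.imread(f'pics/{n}6.png')[y:y+h,x:x+w],alpha=1.6),(400,400),interpolation=cv2.INTER_CUBIC)
cv2.imwrite('pics/c6.png',cv2.hconcat([f('top',210,150,110,110),f('side',200,170,110,110)]))
E
```

```text
(15.72, array([0.4149, 0.0596, 0.2233]), array([-0.04,  0.42, -1.26]), array([ 0.039,  0.008, -0.046]), 0.19, 60.0)
(16.53, array([0.4348, 0.0572, 0.2234]), array([-0.29,  0.36, -1.27]), array([ 0.057, -0.021, -0.008]), 0.189, 60.0)
0.0 (16.78, array([0.4348, 0.0572, 0.2277]), array([-0.64,  0.6 , -2.51]), array([-0.   ,  0.119, -0.021]), 0.19, 60.0)
0.1 (17.15, array([0.4368, 0.057 , 0.2387]), array([-0.27, -0.17, -2.12]), array([0.047, 0.019, 0.001]), 0.19, 60.0)
0.2 (17.52, array([0.4394, 0.0566, 0.249 ]), array([ 0.43, -0.32, -2.21]), array([-0.037,  0.024, -0.025]), 0.187, 60.0)
0.3 (17.88, array([0.443 , 0.0562, 0.259 ]), array([ 0.27,  0.13, -1.93]), array([ 0.028,  0.053, -0.032]), 0.19, 60.0)
(18.08, array([0.4427, 0.0563, 0.2585]), array([ 0.11,  0.42, -1.45]), array([0.042, 0.04 , 0.086]), 0.188, 60.0)
```

View pics/c6.png

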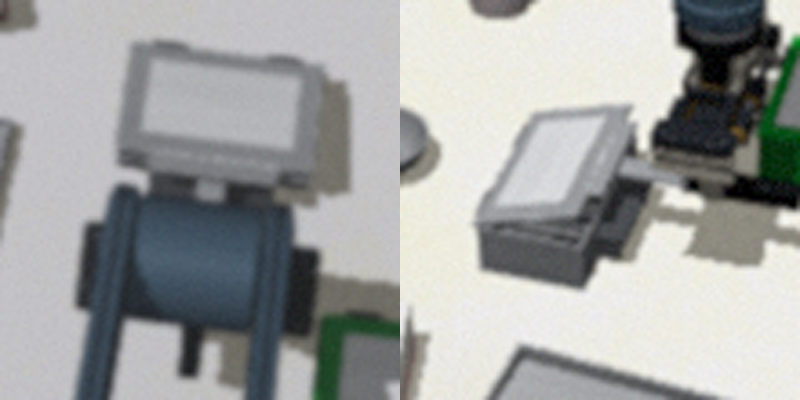

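The side picture shows the lid raised about 0.3 rad with the blade under its lip near side pixel (372,215), and no visible droop. Continuing along the arc.

Run:
```python
from h import *
for th in [.45,.6,.75,.9,1.05,1.2]:
    arc(th,.105-.02*(th-.3)/.9,.08); print(th,st())
for c in('top','side'): shot(c,c+'7'); 
for c in('top','side'): print(c,proj(cam(c),case_w(.053-.085*np.cos(1.2),0,.052+.085*np.sin(1.2))).round(1))
f=lambda n,x,y,w,h:cv2.resize(cv2.convertScaleAbs(cv2.imread(f'pics/{n}7.png')[y:y+h,x:x+w],alpha=1.6),(400,400),interpolation=cv2.INTER_CUBIC)
cv2.imwrite('pics/c7.png',cv2.hconcat([f('top',210,150,110,110),f('side',200,150,110,110)]))
```

```text
0.45 (18.53, array([0.4517, 0.0552, 0.2721]), array([-0.58,  0.2 , -2.37]), array([ 0.021,  0.04 , -0.006]), 0.19, 60.0)
0.6 (18.88, array([0.4619, 0.054 , 0.2834]), array([ 0.05,  0.34, -1.84]), array([0.023, 0.013, 0.006]), 0.189, 60.0)
0.75 (19.21, array([0.4734, 0.0526, 0.2927]), array([ 0.23,  0.07, -2.83]), array([-0.031,  0.057, -0.034]), 0.189, 60.0)
0.9 (19.54, array([0.4858, 0.0511, 0.2998]), array([ 0.06,  0.27, -1.68]), array([ 0.067,  0.008, -0.064]), 0.187, 60.0)
1.05 (19.87, array([0.4988, 0.0496, 0.3049]), array([-0.19,  0.1 , -1.87]), array([ 0.006,  0.02 , -0.005]), 0.19, 60.0)
1.2 (20.18, array([0.5119, 0.048 , 0.3077]), array([-0.14,  0.37, -1.79]), array([ 0.046,  0.045, -0.016]), 0.191, 60.0)
top [271.1 171.2]
side [236.5 199.6]
```

View pics/c7.png

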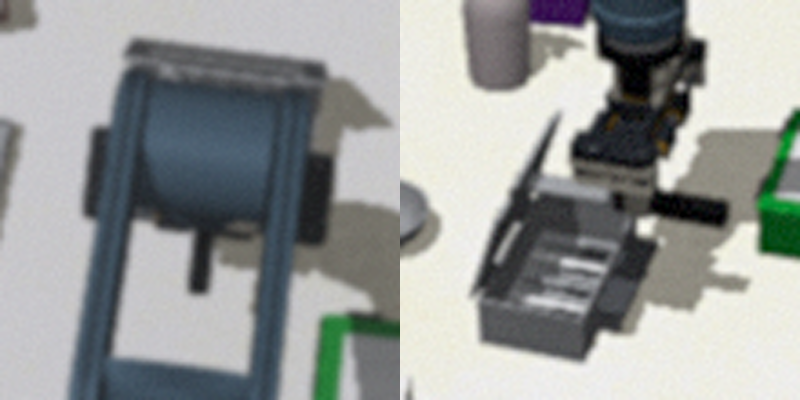

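The lid stands at about 1.2 rad on the blade tip, near side pixel (237,199), and the gripper is clear of it. I'll push it past upright and then withdraw.

Run:
```python
from h import *
for th in [1.35,1.5,1.62,1.74,1.84]:
    arc(th,.085,.05); print(th,st())
bot.pause(.3)
tip(0,.14,.1); tip(-.08,.16,.15); bot.pause(.3); print(st())
for c in('top','side'): shot(c,c+'8'); 
for r in bot.regions_of('tray','top'): print(round(r['conf'],2),np.round(r['box'],1),cv2.boxPoints(cv2.minAreaRect(np.argwhere(r['region'])[:,::-1].astype(np.float32))).round(1).tolist())
f=lambda n,x,y,w,h:cv2.resize(cv2.convertScaleAbs(cv2.imread(f'pics/{n}8.png')[y:y+h,x:x+w],alpha=1.6),(400,400),interpolation=cv2.INTER_CUBIC)
cv2.imwrite('pics/c8.png',cv2.hconcat([f('top',140,150,120,120),f('side',200,150,110,110)]))
```

```text
1.35 (20.69, array([0.5242, 0.0466, 0.3118]), array([-0.62,  1.29, -1.12]), array([ 0.013, -0.019,  0.01 ]), 0.188, 60.0)
1.5 (21.1, array([0.5367, 0.0451, 0.3137]), array([-0.31, -0.82, -2.18]), array([ 0.005, -0.013,  0.031]), 0.188, 60.0)
1.62 (21.45, array([0.5468, 0.0439, 0.314 ]), array([-0.53,  0.06, -1.6 ]), array([ 0.018, -0.02 ,  0.02 ]), 0.19, 60.0)
1.74 (21.8, array([0.5568, 0.0427, 0.3129]), array([ 0.62, -0.2 , -1.29]), array([ 0.072, -0.01 ,  0.003]), 0.191, 60.0)
1.84 (22.12, array([0.565 , 0.0417, 0.3112]), array([-0.76, -0.69, -1.14]), array([ 0.051,  0.002, -0.011]), 0.189, 60.0)
(24.32, array([0.4106, 0.06  , 0.3367]), array([ 0.43, -1.02, -1.45]), array([ 0.044,  0.071, -0.064]), 0.189, 60.0)
0.68 [153.  171.4 214.8 259. ] [[150.3000030517578, 245.6999969482422], [166.6999969482422, 172.0], [214.39999389648438, 182.60000610351562], [198.0, 256.29998779296875]]
```

View pics/c8.png

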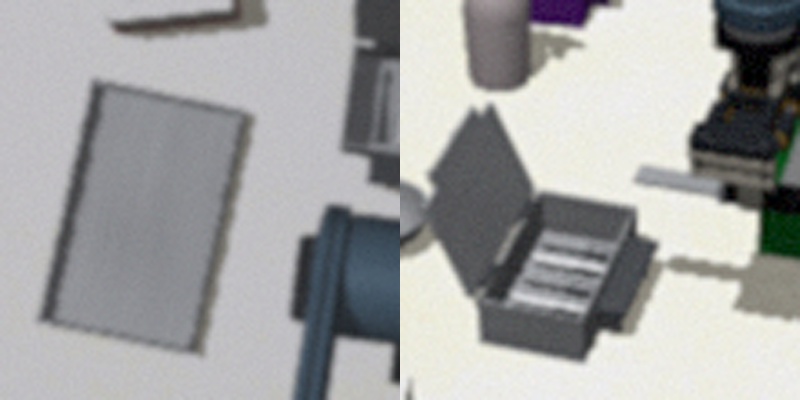

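The lid leans open past upright by itself. The tray rim corners are at top pixels (169,175), (213,184), (199,256) and (152,245). I'll measure the tray from both views and place the lever.

Run:
```python
from h import *
T=cam('top');S=cam('side')
t=[(140+u/3.333,150+v/3.333) for u,v in [(97,82),(245,112),(198,352),(40,318)]]
s=[(213.5,300),(233.5,266.5),(305,285),(289,321.5)]
X=np.array([tri([ray(T,a),ray(S,b)]) for a,b in zip(t,s)]); Y=np.array([atz(T,a,.022) for a in t])
for q in (X,Y):
    d=(q[0]+q[1]-q[2]-q[3])/2; w=(q[0]+q[3]-q[1]-q[2])/2
    print(q.round(4).tolist(),'ctr',q.mean(0).round(4),'yaw',np.arctan2(d[1],d[0]),np.arctan2(-w[0],w[1]),'size',np.linalg.norm(d),np.linalg.norm(w))
c=Y.mean(0); psi=np.arctan2(*((Y[0]+Y[1]-Y[2]-Y[3])[1::-1]))
# grip point is 9.5 mm behind lever mid-length
g=c[:2]-.0095*np.array([np.cos(psi),np.sin(psi)]); np.savez('tray.npz',g=g,psi=psi)
bot.goto([*g,.36],down(psi)); bot.movel([*g,.26],speed=.15); bot.pause(.2); print(st())
for k in('top','side'): shot(k,k+'9')
for k in('top','side'):
  print(k,[np.round(r['box'],1) for r in bot.regions_of('lever',k)],[np.round(r['box'],1) for r in bot.regions_of('tray',k)])
f=lambda n,x,y,w,h:cv2.resize(cv2.convertScaleAbs(cv2.imread(f'pics/{n}9.png')[y:y+h,x:x+w],alpha=1.6),(400,400),interpolation=cv2.INTER_CUBIC)
cv2.imwrite('pics/c9.png',cv2.hconcat([f('top',130,150,120,120),f('side',200,220,120,120)]))
```

```text
[[0.6177, 0.3657, 0.0068], [0.5889, 0.2214, 0.0088], [0.3569, 0.2641, 0.0079], [0.3873, 0.4151, 0.0124]] ctr [0.4877 0.3166 0.009 ] yaw -0.19651615155076008 -0.19803966251163024 size 0.2357540942194852 0.15056025500656284
[[0.6165, 0.3629, 0.022], [0.5881, 0.2202, 0.022], [0.3575, 0.2623, 0.022], [0.3894, 0.4132, 0.022]] ctr [0.4879 0.3146 0.022 ] yaw -0.19911368196707718 -0.20254006750947584 size 0.2334058384792505 0.149887681134942
(26.53, array([0.4789, 0.3166, 0.2612]), array([-0.21, -0.31, -1.5 ]), array([ 0.004,  0.021, -0.05 ]), 0.193, 60.0)
top [array([175.1, 178.5, 192.5, 244.3])] [array([152.3, 171.7, 214.2, 252.8]), array([244.7, 139.7, 304.6, 210.4])]
side [array([227.2, 264.2, 286.4, 280.6])] [array([214. , 272.3, 305.7, 326.6]), array([204.2, 177.1, 250. , 248.3])]
```

View pics/c9.png

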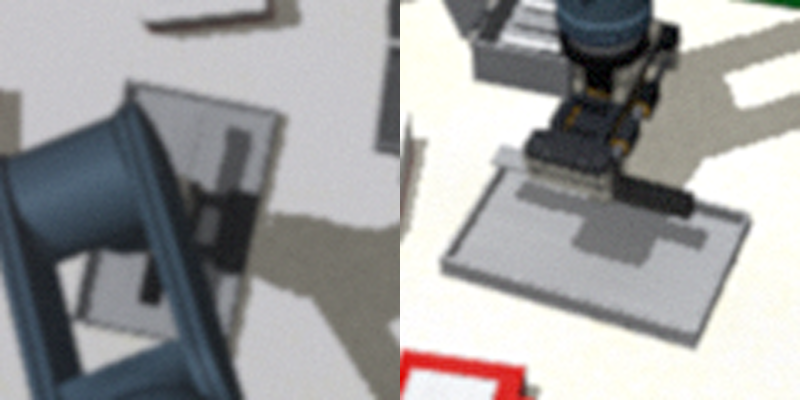

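The lever hangs parallel over the tray, well inside it: lever box (175–192, 178–244) against tray box (152–214, 172–253) in the top view. Lowering and releasing.

Run:
```python
from h import *
d=np.load('tray.npz'); g=d['g']
bot.movel([*g,.205],speed=.08); print(st())
bot.movel([*g,.1935],speed=.02); print(st())
z=.1935
while z>.1905:
    z-=.0007; bot.movel([*g,z],speed=.02); s=bot.state()
    f=np.mean([(bot.pause(.03),bot.state()['contact_force'][2])[1] for _ in range(5)]); print(round(z,4),round(f,2))
    if f>1.5: break
bot.pause(.2); print(st())
bot.grip(.3,10); bot.pause(.2); bot.grip(.45)
bot.movel([*g,.36],speed=.12); bot.pause(.5); print(st())
for k in('top','side'): shot(k,k+'10')
for k in('top','side'):
  print(k,[(round(r['conf'],2),np.round(r['box'],1)) for r in bot.regions_of('lever',k)])
f=lambda n,x,y,w,h:cv2.resize(cv2.convertScaleAbs(cv2.imread(f'pics/{n}10.png')[y:y+h,x:x+w],alpha=1.6),(400,400),interpolation=cv2.INTER_CUBIC)
cv2.imwrite('pics/c10.png',cv2.hconcat([f('top',130,110,190,190),f('side',170,150,180,180)]))
```

```text
(27.67, array([0.4788, 0.3166, 0.2053]), array([-0.71,  0.02, -1.92]), array([-0.06 ,  0.015, -0.021]), 0.186, 60.0)
(28.39, array([0.4786, 0.3165, 0.1935]), array([-1.45, -0.98, -1.21]), array([ 0.   ,  0.04 , -0.007]), 0.192, 60.0)
0.1928 -1.42
0.1921 -1.64
0.1914 5.85
(29.84, array([0.4785, 0.3165, 0.192 ]), array([-2.11, -1.03,  6.56]), array([-0.223,  0.358, -0.056]), 0.189, 60.0)
(33.03, array([0.4786, 0.3165, 0.36  ]), array([ 0.44, -0.87,  0.87]), array([0.027, 0.011, 0.048]), 0.451, 0.0)
top []
side [(0.71, array([172.6, 250.7, 203.3, 294.6])), (0.57, array([228.2, 282.9, 287.9, 296.1]))]
```

View pics/c10.png

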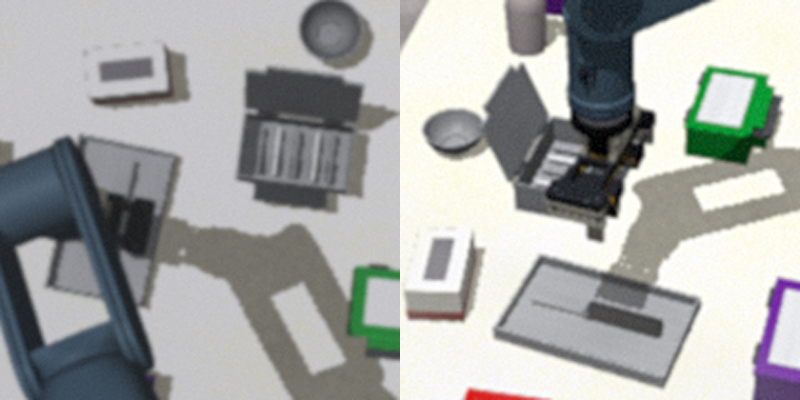

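The lever lies flat inside the tray, near side pixel (258,290). The lid stands open, the bystanders are in place and the gripper is clear. Handing in.

```bash
python3 -c "
from bench import bot
print(bot.finish_job())"
```

```text
the job is handed in; nothing more can be done
None
```

The job is handed in, though no verdict came back: the lid stands open past upright, the lever lies flat inside the tray, and the last pictures show the spray bottle, carton and bowl where they were (about 33 of 69 s used).

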